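Rack a circuit board and spray it with cleaner

TASK

Take the circuit board with the tall finned heat sink and set it down, without dropping it, on the sloped two-rail rest beside the cleaner canister: heat sink up, black connector strip at the uphill end, lying flat and centred across both rails, its lower edge up against the two lips. Once it lies there and you have let go of it, press the canister's nozzle cap fully down, keep it down for about half a second, and let it spring right back up. The cap must not be pressed before the board is on the rest, and the other things on the bench stay where they are.

Things in the scene. Friction and masses are not known exactly. Their poses are not given: they have to be found in the camera images.
- board: green circuit board, 150 x 110 x 4 mm, about 0.25 kg, lying flat, loose. Origin: centre of its underside; x along its 150 mm side towards the black connector strip, z up. An aluminium finned heat sink stands at its middle, 60 mm (x) by 36 mm (y), top 38 mm above the underside; grasp it across y: the board is clear on both y sides of it
- connector (a point): point on the board's connector strip (strip 12 x 84 mm, top 16 mm above the underside): 64 mm along +x from the board's origin, 16 mm up
- sink_top (a point): centre of the top face of the board's heat sink, 38 mm above the board's origin
- cradle: sloped rest: two fixed aluminium rails 12 mm wide, 165 mm long, centres 70 mm apart, sloping 0.35 rad, over a black tray 200 x 130 mm; a lip at each low end stands 12 mm above the rail. Frame tilted with the rails: x uphill, y across, z square to them. Origin on the plane of the rail tops, midway between, 75 mm uphill of the lips, 62 mm above the table: a well-set board's frame coincides with it
- canister: fixed aluminium cleaner canister, 66 mm diameter (foot 84 mm), 164 mm tall without its cap, standing on the table 140 to 165 mm to the +y side of the rest. Origin: centre of its underside, z up
- cap (a joint): the canister's white nozzle cap, a sprung puck 42 mm in diameter and 22 mm tall with a short spout that points towards the rest; value is how far it is pressed down: 0 up, 0.008 m fully down; about 3 N to start, 9 N fully down
- cap_top (a point): centre of the top face of the nozzle cap, 196 mm above the table when up; moves with the cap
- coil_board: bystander: loose green board of the same size with round coils and no heat sink (tallest part 18 mm). Origin: centre of its underside
- spool: bystander: loose steel spool of solder, 60 mm diameter, 46 mm tall, upright. Origin: centre of its underside
- jar: bystander: loose amber glass jar with black lid, 60 mm diameter, 85 mm tall. Origin: centre of its underside
- brush: bystander: loose wooden-handled brush, 170 mm long, lying near the robot. Origin: under its middle
- driver: bystander: loose black-handled screwdriver, 190 mm long, lying at the far right. Origin: under its middle
Not all that is in view belongs to the job. What is shaped like the part that bears cradle but brown or orange is not meant.

How it is judged:
On the way, in this order (a step that is already met when the one before it is completed fails the run):
1. the board lies seated on the rest, let go and still (x of board in the frame of cradle between -0.004 and 0.008 m and y of board in the frame of cradle between -0.015 and 0.015 m and z of board in the frame of cradle between -0.004 and 0.004 m and angle between the z axis of board and the z axis of cradle, either way round below 0.07 rad and angle between the x axis of board and the x axis of cradle, either way round below 0.1 rad and x of connector in the frame of cradle above 0.03 m and z of sink_top in the frame of cradle above 0.02 m and contact force between the fingers and board below 0.1 N and linear speed of board below 0.02 m/s), for 0.2 s.
2. the nozzle cap is pressed fully down (6.5 mm or more of its 8 mm) for 0.3 s (value of joint cap above 0.0065 m), for 0.3 s.
At the end, for the whole second after the job is handed in: The board lies still and flat on both rails, heat sink up, connector strip uphill, its lower edge within 8 mm of the lips, centred across the rails to 15 mm and square to 0.1 rad, and the nozzle cap has sprung back up to within 1.5 mm (x of board in the frame of cradle between -0.004 and 0.008 m and y of board in the frame of cradle between -0.015 and 0.015 m and z of board in the frame of cradle between -0.004 and 0.004 m and angle between the z axis of board and the z axis of cradle, either way round below 0.07 rad and angle between the x axis of board and the x axis of cradle, either way round below 0.1 rad and x of connector in the frame of cradle above 0.03 m and z of sink_top in the frame of cradle above 0.02 m and linear speed of board below 0.02 m/s and value of joint cap below 0.0015 m); the robot touches nothing.
It fails at once if the cap is pressed by more than 3 mm while the board is not on the rest (value of joint cap above 0.003 m and distance between board and cradle above 0.03 m).
It fails at once if the board is dropped (moves faster than 0.5 m/s, out of the fingers) (linear speed of board above 0.5 m/s and contact force between the fingers and board below 0.1 N).
It fails at once if another loose thing on the bench is moved by more than 30 mm (distance of any of coil_board, spool, jar, brush, driver from where it was at the start of the episode above 0.03 m).
It also fails if it takes over 46 s, if anything falls off the work surface, if the arm or the gripper's body presses on something with over 40 N, if the wrist force passes 120 N, or if a joint passes its speed limit or range.

ROBOT

A 6-joint arm with a two-finger parallel gripper is mounted at the origin on the work surface. World frame = base frame: x ahead of the robot, y to its left, z up, the work surface at z = 0. Lengths are in m, angles in rad, forces in N, time in s.
With the tool pointing down it reaches from about 0.25 to 0.8 m from the base axis. Payload 8.5 kg.
Tool frame: the origin (TCP) lies between the finger pads; the fingertips stand 22 mm ahead of it and the grasp point (between the pads) lies 3 mm ahead of it; z points along the fingers, y is the line along which they close (so a half turn about z gives the same grasp; the last joint's range is limited). The gripper opens to 85 mm and grips with 20 to 120 N. Pads are 22 mm wide; open, the fingers measure 114 mm over their backs; the gripper's body (76 mm by 85 mm) begins 54 mm behind the grasp point. The pads swing forward as they close: fully open they stand 13 mm farther back than shut.
Start: joints at [0, 0.238, -0.013, 1.319, 0, 1.571], TCP at [0.525, -0, 0.253] pointing down, gripper open.
Joint ranges: [-2.66, 2.66], [-1.03, 1.9], [-1.14, 1.46], [-1.82, 2.27], [-1.45, 1.34], [-3.14, 3.14]. Speed limits (rad/s): [2.22, 2.22, 2.79, 3.14, 3.14, 3.14].

INTERFACE

Orientations are given as a unit quaternion [x, y, z, w].
In Python, from rig import manip gives the robot as it stands. Calls block until the motion is done:
- manip.move_pose(position, orientation): joint-space move of the TCP to a pose.
- manip.move_straight(position, orientation=None, max_speed=0.15): straight line of the TCP; orientation=None keeps the orientation; max_speed is the mean speed in m/s.
- manip.goto_joints(angles): joint-space move.
- manip.grip(opening): opening from 0.0 (shut) to 1.0 (fully open); the grip force is fixed at half the most; returns when the fingers have stopped.
- manip.wait(seconds).
- manip.ik(position, orientation): joint angles nearest the present ones, or None.
- manip.sense(): the state.
- manip.camera(name): name is "scene" or "side" or "wrist"; returns (picture, depth): 480x640x3 uint8, blue, green, red; 480x640 float32, m along the optical axis (not along the pixel's ray), 0 where there is no reading.
- manip.camera_model(name): a dict with "intrinsics" (3x3 intrinsics, pixels), "world_to_cam" (4x4, takes a point from world to camera coordinates). Camera axes: x right, y up, looking along -z (the intrinsics and any distortion apply to the point x, -y, -z); pixel columns grow to the right and rows downward; lengths in m; the calibration is good to about 2 mm. A picture is of the moment at which its call begins: read the wrist's pose just before it. camera_model takes no time and is no camera call; for the wrist camera it gives the pose at the moment of the call.
A pose or a line that the arm cannot do raises manip.MotionError and nothing moves.
- manip.hand_in(): hands the job in; it is judged then, once.
The state is a dict: "time": time; "q": joint angles; "joint_vel": joint speeds; "tau": joint torques, N m; "eef_pos": TCP position; "tcp_rot": TCP orientation; "wrist_force": force on the tool from outside, world axes, zero at the start; "moment": the same for the moment, N m; "finger_gap": opening from 0.0 (shut) to 1.0 (fully open); "finger_force": force on a finger pad.
Only numpy, scipy, OpenCV 4.12 (cv2) and the standard library are available. Lean on these libraries where they do the work, as an engineer would, in place of code of your own. Each camera call takes 0.05 s, during which the arm holds its last target. There are 200 camera calls.

## Working session

There is one attempt and no reset: what is moved stays moved. The work goes in short steps, each a Python script; the robot and the scene stay as the last script left them, time stands still between calls to the robot, and variables do not carry over. Pictures are saved under pics/ and viewed, at most 10 in all, crops included, and the job is handed in when it is done.

```bash
mkdir -p pics; python3 - <<'E'
from rig import manip
import cv2, numpy as np
for n in ("scene","side"):
    p,d=manip.camera(n); cv2.imwrite(f"pics/{n}0.png",p); np.save(f"pics/{n}0.npy",d)
    m=manip.camera_model(n); print(n,np.round(m["intrinsics"],1).tolist(),np.round(m["world_to_cam"],3).tolist(),[k for k in m], (d>0).mean())
print(manip.sense())
E
```

```text
scene [[470.0, 0.0, 321.3], [0.0, 470.0, 234.8], [0.0, 0.0, 1.0]] [[-0.1, 0.995, 0.004, 0.085], [-0.591, -0.062, 0.804, 0.159], [0.8, 0.078, 0.594, -1.548], [0.0, 0.0, 0.0, 1.0]] ['intrinsics', 'world_to_cam'] 0.996025390625
side [[514.3, 0.0, 323.8], [0.0, 514.3, 250.2], [0.0, 0.0, 1.0]] [[0.956, -0.292, -0.003, -0.447], [0.209, 0.677, 0.706, -0.163], [-0.204, -0.676, 0.708, -1.548], [0.0, 0.0, 0.0, 1.0]] ['intrinsics', 'world_to_cam'] 0.9959928385416666
{'time': 0.1, 'q': array([ 1.31322623e-05,  2.38695099e-01, -1.41620619e-02,  1.31922560e+00,
        2.53234162e-05,  1.57080867e+00]), 'joint_vel': array([ 1.54762400e-03, -9.97833130e-04,  8.46544725e-04,  2.23093086e-03,
       -9.69293092e-04,  3.18200472e-05]), 'tau': array([-1.94144020e-03, -5.39726973e+01,  3.46997201e+01,  1.33770503e-02,
       -6.54985024e-05, -4.83787790e-05]), 'eef_pos': array([5.24645916e-01, 1.41018967e-05, 2.52758457e-01]), 'tcp_rot': array([ 7.07106362e-01,  7.07106908e-01, -4.45874308e-04, -4.63769077e-04]), 'wrist_force': array([-0.02870825, -0.25245544, -0.50905568]), 'moment': array([ 3.92258345e-07,  4.46188066e-02, -6.91823472e-02]), 'finger_force': 0.0, 'finger_gap': 1.0004373926345345}
```

View pics/scene0.png

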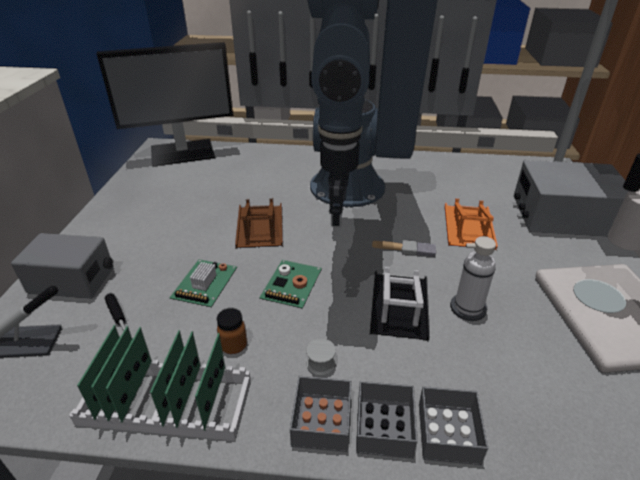

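View pics/side0.png

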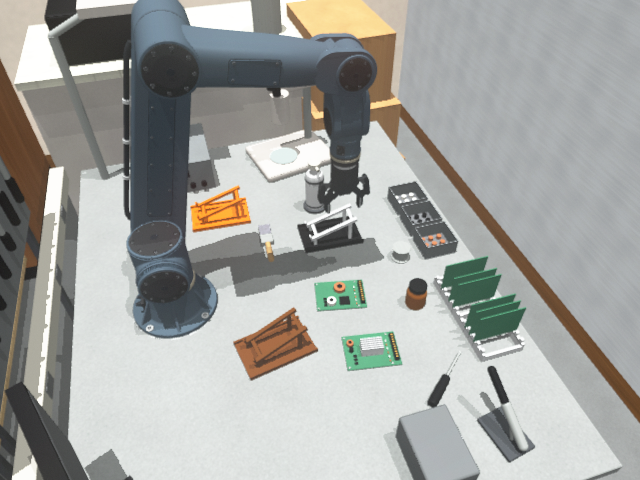

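Scene view: the heat-sink board is at (205,280), the coil board at (291,283), and the black-tray rest with aluminium rails at (401,303). The brown rest (260,222) and orange rest (468,220) are decoys. The canister is at (474,285), with its cap at (485,247). Side view shows the heat sink at (372,346), the rest at (332,228) and the canister at (315,190). Next I'll get rough coordinates from both views.

```bash
cat > h.py <<'E'
import numpy as np, cv2
from rig import manip
F=np.diag([1.,-1,-1])
def ray(m,px):
    K=np.array(m["intrinsics"]);T=np.array(m["world_to_cam"]);R=T[:3,:3]
    px=np.atleast_2d(np.asarray(px,float))
    d=(np.linalg.inv(K)@np.c_[px,np.ones(len(px))].T)
    return -R.T@T[:3,3],(R.T@F@d).T       # origin, dirs with unit depth
def onplane(m,px,z):
    o,d=ray(m,px); return o+d*((z-o[2])/d[:,2])[:,None]
def atdepth(m,px,depth):
    o,d=ray(m,px); p=np.atleast_2d(px).astype(int); return o+d*depth[p[:,1],p[:,0]][:,None]
def tri(ms,pxs):
    A=np.zeros((3,3));b=np.zeros(3);L=[]
    for m,p in zip(ms,pxs):
        o,d=ray(m,p);d=d[0]/np.linalg.norm(d);P=np.eye(3)-np.outer(d,d);A+=P;b+=P@o;L.append((o,P))
    x=np.linalg.solve(A,b); return x,[float(np.linalg.norm(P@(x-o))) for o,P in L]
def green(p):
    h=cv2.cvtColor(p,cv2.COLOR_BGR2HSV); return cv2.inRange(h,(60,90,50),(90,255,255))
def cloud(m,d):
    v,u=np.mgrid[0:480,0:640]; return atdepth(m,np.c_[u.ravel(),v.ravel()],d).reshape(480,640,3)
E
python3 - <<'E'
from h import *
M={n:manip.camera_model(n) for n in("scene","side")}
for n,pts in dict(scene=dict(sink=(205,271),coil=(291,283),cap=(485,243),cradle=(401,290),jar=(231,318)),side=dict(sink=(372,344),coil=(341,295),cap=(315,171),cradle=(332,222),jar=(418,287))).items():
    d=np.load(f"pics/{n}0.npy")
    for k,p in pts.items(): print(n,k,np.round(atdepth(M[n],p,d),3))
print(tri([M["scene"],M["side"]],[(205,271),(372,344)]))
print(tri([M["scene"],M["side"]],[(485,243),(315,171)]))
q=manip.sense(); m=manip.camera_model("wrist"); o,dd=ray(m,(320,240)); print(o,dd,m["intrinsics"])
E
```

```text
scene sink [[ 0.499 -0.323  0.033]]
scene coil [[ 0.489 -0.112  0.005]]
scene cap [[0.533 0.311 0.197]]
scene cradle [[0.489 0.158 0.008]]
scene jar [[ 0.692 -0.201  0.084]]
side sink [[ 0.503 -0.332  0.037]]
side coil [[ 0.487 -0.114  0.001]]
side cap [[0.528 0.299 0.167]]
side cradle [[ 0.563  0.216 -0.003]]
side jar [[ 0.685 -0.217  0.085]]
(array([ 0.50234121, -0.32509269,  0.0332148 ]), [0.004129531258405378, 0.004129531258405394])
(array([0.52325203, 0.30666278, 0.17710659]), [0.013333108221558096, 0.013333108221558252])
[0.5248981  0.07726103 0.37240797] [[-0.00183532 -0.30434961 -0.95255934]] [[349.83942748   0.         320.11445079]
 [  0.         349.83942748 239.61148084]
 [  0.           0.           1.        ]]
```

```bash
cat > snap.py <<'E'
from h import *
import pickle
def snap(tag):
    m=manip.camera_model("wrist"); p,d=manip.camera("wrist")
    cv2.imwrite(f"pics/{tag}.png",p); pickle.dump((m,p,d),open(f"pics/{tag}.pkl","wb")); return m,p,d
E
python3 - <<'E'
from snap import *
s=2**-.5;Q=[s,s,0,0]
for t,P in dict(c1=[.50,.24,.30],c2=[.44,.12,.32],b1=[.46,-.20,.30],b2=[.50,-.30,.30]).items():
    manip.move_pose(P,Q); manip.wait(.15); snap(t)
print(manip.sense()["time"])
a=[cv2.imread(f"pics/{t}.png") for t in("c1","c2","b1","b2")]
a=[cv2.resize(i,(400,300),interpolation=cv2.INTER_AREA) for i in a]
cv2.imwrite("pics/m1.png",np.vstack([np.hstack(a[:2]),np.hstack(a[2:])]))
E
```

```text
4.1917
```

View pics/m1.png

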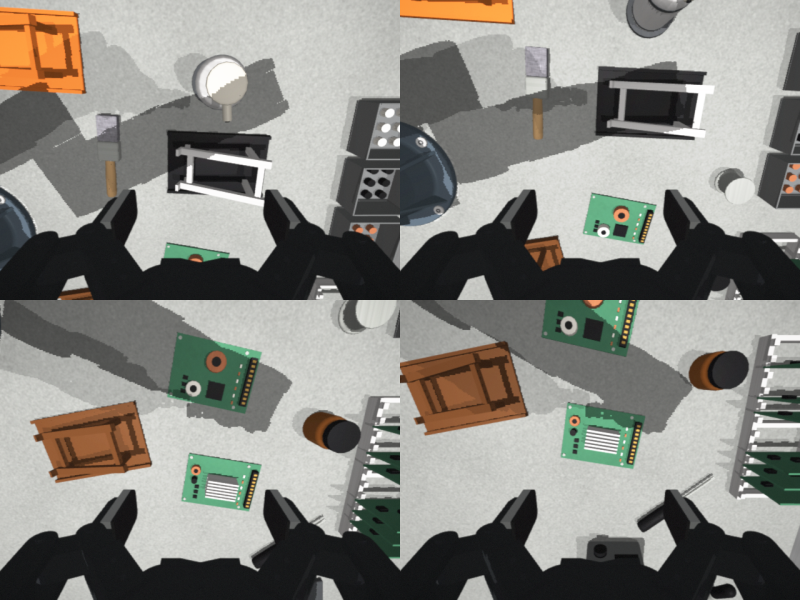

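Montage of wrist views (camera right is about world +x):
- c1 (top left): the aluminium rest on the black tray at (218,165), the cap at (228,85) with its spout pointing at the rest.
- b2 (bottom right): the heat-sink board at (602,435), connector strip at (638,437).

Board candidates, full-size b2 pixels: the finned one at about (325,270) and the coil board at about (300,30). The fins pick out the first. Rest candidates: aluminium on black, brown and orange. The aluminium one is next to the canister. I'll confirm both in an enlarged crop and measure.

```bash
python3 - <<'E'
from h import *
import pickle
L=lambda t:pickle.load(open(f"pics/{t}.pkl","rb"))
c=L("c1")[1][180:360,240:460]; b=L("b2")[1][150:330,240:420]
cv2.imwrite("pics/crop1.png",np.hstack([cv2.resize(c,(440,360)),cv2.resize(b,(360,360))]))
for t in("b1","b2"):
    m,p,d=L(t); C=cloud(m,d); g=green(p)
    cs=[k for k in cv2.findContours(cv2.morphologyEx(g,cv2.MORPH_CLOSE,np.ones((5,5))),cv2.RETR_EXTERNAL,2)[0] if cv2.contourArea(k)>2000]
    for k in cs: 
        r=cv2.minAreaRect(k); w=onplane(m,cv2.boxPoints(r),.004); print(t,np.round(r[0]),np.round(w[:,:2],3).tolist(), w.mean(0))
    # sink top by depth
    s=(abs(C[...,2]-.036)<.008)&(abs(C[...,0]-.5)<.06)&(abs(C[...,1]+.33)<.05)
    X=C[s]; r=cv2.minAreaRect(X[:,:2].astype(np.float32)); print("sink",len(X),r,np.median(X[:,2]), X[:,2].max())
for t in("c1","c2"):
    m,p,d=L(t); C=cloud(m,d)
    s=(C[...,2]>.02)&(C[...,2]<.13)&(abs(C[...,0]-.52)<.12)&(C[...,1]>.08)&(C[...,1]<.25)
    h=cv2.cvtColor(p,cv2.COLOR_BGR2HSV); s&=(h[...,1]<60)&(h[...,2]>90)
    X=C[s]; print(t,len(X),X.min(0),X.max(0)); r=cv2.minAreaRect(X[:,:2].astype(np.float32)); print(r, np.round(cv2.boxPoints(r),3).tolist())
    A=np.c_[X[:,:2],np.ones(len(X))];w=np.ones(len(X),bool)
    for i in range(12):
        f=np.linalg.lstsq(A[w],X[w,2],rcond=None)[0]; e=X[:,2]-A@f; w=abs(e)<max(.003,.02/(i+1))
    print("plane",f,w.sum(),np.arctan(np.hypot(*f[:2])),np.degrees(np.arctan2(f[1],f[0])))
    s=(abs(C[...,2]-.196)<.008)&(abs(C[...,0]-.525)<.1)&(abs(C[...,1]-.3)<.08)
    if s.sum()>20: print("cap",s.sum(),cv2.minEnclosingCircle(C[s][:,:2].astype(np.float32)),np.median(C[s],0))
E
```

```text
b1 [600. 366.] [[0.785, -0.366], [0.89, -0.366], [0.933, -0.522], [0.817, -0.522]] [ 0.85598721 -0.44371643  0.004     ]
b1 [354. 292.] [[0.42, -0.369], [0.438, -0.261], [0.584, -0.285], [0.577, -0.397]] [ 0.50478678 -0.32795278  0.004     ]
b1 [340. 117.] [[0.394, -0.149], [0.422, -0.045], [0.567, -0.073], [0.551, -0.182]] [ 0.48355133 -0.11220493  0.004     ]
sink 1458 ((0.5031846165657043, -0.32813772559165955), (0.037818584591150284, 0.06035859137773514), 80.4229507446289) 0.03612449851937791 0.039827908782713306
b2 [592. 286.] [[0.782, -0.36], [0.9, -0.36], [0.932, -0.479], [0.805, -0.479]] [ 0.85457647 -0.41931932  0.004     ]
b2 [323. 218.] [[0.417, -0.368], [0.439, -0.262], [0.585, -0.286], [0.573, -0.396]] [ 0.5034093  -0.32791764  0.004     ]
b2 [301.  30.] [[0.394, -0.151], [0.42, -0.07], [0.563, -0.097], [0.546, -0.181]] [ 0.48073592 -0.12481263  0.004     ]
sink 1449 ((0.5032728910446167, -0.3282158076763153), (0.036725450307130814, 0.06007705256342888), 80.41715240478516) 0.036499264959935274 0.03945150114074614
c1 5167 [0.45327834 0.10739012 0.02006041] [0.61755839 0.1
[... 234 characters left out ...]
0.1899999976158142], [0.4569999873638153, 0.19900000095367432]]
plane [ 0.36371299 -0.01925339 -0.13008875] 3127 0.34928834810437925 -3.030162571799488
cap 3850 ((0.5290992259979248, 0.3038809299468994), 0.02948942221701145) [0.5274903  0.31180075 0.19487174]
c2 5188 [0.45388735 0.10801128 0.02008242] [0.61596965 0.19683696 0.09220776]
((0.5351554155349731, 0.15244904160499573), (0.082232765853405, 0.16063442826271057), 87.24014282226562) [[0.453000009059906, 0.11500000208616257], [0.6129999756813049, 0.1080000028014183], [0.6169999837875366, 0.1899999976158142], [0.4569999873638153, 0.19699999690055847]]
plane [ 0.36441461 -0.01849277 -0.13072307] 3657 0.34987207715969715 -2.905068943389745
```

View pics/crop1.png

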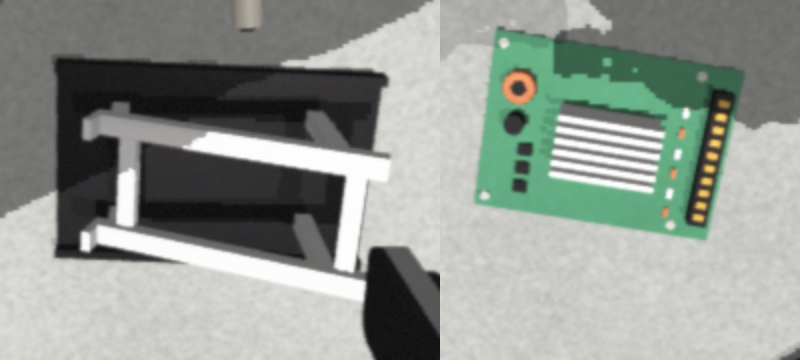

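The crops confirm both: the finned board with its black strip at the right (+x), and the aluminium rest on the black tray with lips at the left (low, −x) end. The sink measures 60x37 mm with its top at about 38 mm. The rails measure 82 mm overall at 0.35 rad, so everything matches the text. Next I'll pin down the lips and the cap centre, and check IK.

```bash
cat >> h.py <<'E'
from scipy.spatial.transform import Rotation as Ro
YB=np.radians(-9.5); PB=np.array([.5033,-.3282,0])
YC=np.radians(-2.9)
RC=(Ro.from_euler('z',YC)*Ro.from_euler('y',-.35)).as_matrix()
OC=np.array([.5366,.1525,.062])
def tool(R,sgn): # tool x = sgn*board x, z = -board z
    X=sgn*R[:,0];Z=-R[:,2]; return np.c_[X,np.cross(Z,X),Z]
quat=lambda R:Ro.from_matrix(R).as_quat()
E
python3 - <<'E'
from h import *
import pickle
L=lambda t:pickle.load(open(f"pics/{t}.pkl","rb"))
for t in("c1","c2"):
    m,p,d=L(t); C=(cloud(m,d)-OC)@RC
    for sgn in(1,-1):
        s=(abs(C[...,1]-sgn*.035)<.004)&(abs(C[...,0]+.04)<.06)&(C[...,2]>-.006)&(C[...,2]<.02)
        X=C[s]; X=X[np.argsort(X[:,0])]; hi=X[X[:,2]>.006]
        print(t,sgn,"rail z",np.round([np.median(X[abs(X[:,0]-x0)<.01,2]) for x0 in(-.05,-.03,-.01,.01)],4),"lip x",np.round(hi[:,0].min(),4) if len(hi) else 0,np.round(hi[:,0].max(),4) if len(hi) else 0,len(hi))
    s=(C[...,2]>-.004)&(C[...,2]<.004)&(abs(C[...,0])<.04)&(abs(C[...,1])<.06); Y=C[s][:,1]; print("rail y",[np.round([a.min(),a.max()],4) for a in(Y[Y<0],Y[Y>0])])
m,p,d=L("c1");C=cloud(m,d);s=(C[...,2]>.190)&(C[...,2]<.203)&(abs(C[...,0]-.525)<.05)&(abs(C[...,1]-.31)<.05);X=C[s]
u=X[X[:,1]>.305]; print("cap",u[:,0].min(),u[:,0].max(),X[:,1].max(),X[:,1].min(),np.median(X[:,2]))
for sg in(1,-1):
    a=manip.ik(PB+[0,0,.2],quat(tool(Ro.from_euler('z',YB).as_matrix(),sg)));b=manip.ik(OC+RC@[0,0,.10],quat(tool(RC,sg)))
    b2=manip.ik(OC+RC@[0,0,.034],quat(tool(RC,sg)))
    print(sg,*[None if v is None else np.round(v,2) for v in(a,b,b2)])
E
```

```text
c1 1 rail z [0.0003 0.0001 0.0001 0.0002] lip x -0.0824 -0.0773 40
c1 -1 rail z [0.0003 0.0003 0.0002 0.0003] lip x -0.0829 -0.0773 38
rail y [array([-0.0416, -0.0279]), array([0.0287, 0.0417])]
c2 1 rail z [-0.     -0.0001  0.     -0.0001] lip x -0.0824 -0.0772 47
c2 -1 rail z [ 0.     -0.0001 -0.      0.0001] lip x -0.0825 -0.0774 38
rail y [array([-0.0411, -0.0287]), array([0.0289, 0.041 ])]
cap 0.5066766668089331 0.5476291459025818 0.33309781900508567 0.2756719462652586 0.19493329623186018
1 [-0.58  0.39  0.07  1.25  0.    2.73] [ 0.37  0.09 -0.53  0.63 -0.14 -2.74] [ 0.35  0.2  -0.59  0.46 -0.14 -2.76]
-1 [-0.58  0.39  0.07  1.25  0.   -0.41] [ 0.37  0.09 -0.53  0.63 -0.14  0.4 ] [ 0.35  0.2  -0.59  0.46 -0.14  0.38]
```

Lip faces are at about −76.5 mm in my frame (expected −75), so the true origin sits about 1.5 mm downhill. Rail tops are within 0.3 mm of the plane. Cap centre is (0.527, 0.312, 0.195). Now I'll grasp and lift.

```bash
python3 - <<'E'
from snap import *
q=quat(tool(Ro.from_euler('z',YB).as_matrix(),-1))
manip.move_pose(PB+[0,0,.12],q)
manip.move_straight(PB+[0,0,.034],q,max_speed=.1)
f0=manip.sense()["wrist_force"]
manip.grip(0.0); s=manip.sense(); print(s["finger_gap"],s["finger_force"],s["eef_pos"])
manip.move_straight(PB+[0,0,.06],q,max_speed=.06)
manip.move_straight(PB+[0,0,.25],q,max_speed=.15); manip.wait(.2)
s=manip.sense(); print(s["wrist_force"]-f0,s["moment"],s["finger_gap"],s["finger_force"],s["time"])
m,p,d=snap("g1"); a,_=manip.camera("side"); sc,_=manip.camera("scene")
cv2.imwrite("pics/g.png",np.hstack([cv2.resize(p,(400,300)),a[100:400,200:600]]))
E
```

```text
0.4113211113009428 61.406099796295166 [ 0.50356542 -0.32828861  0.03451908]
[ 0.9869893  -1.01062392 -2.42662702] [ 0.01395134 -0.0289477  -0.00624073] 0.4153529224805242 60.632872581481934 9.2167
```

View pics/g.png

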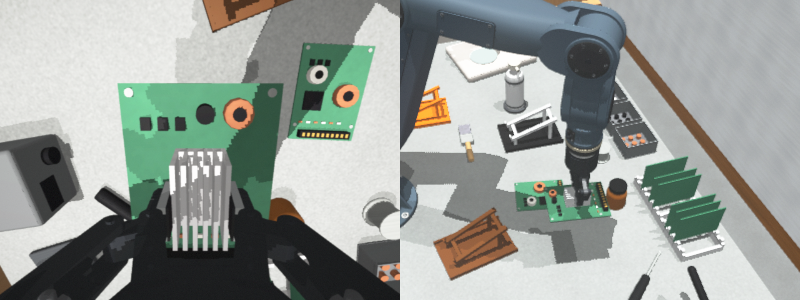

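The board is held squarely: in the wrist view its edges run from (118,84) to (283,84), and the side view shows it lifted clear. I'll measure its in-hand pose from the depth before placing.

```bash
python3 - <<'E'
from h import *
import pickle
m,p,d=pickle.load(open("pics/g1.pkl","rb")); s=manip.sense()
R=Ro.from_quat(s["tcp_rot"]).as_matrix(); C=(cloud(m,d)-s["eef_pos"])@R
g=(green(p)>0)&(abs(C[...,2]-.03)<.02)&(abs(C[...,0])<.1)&(abs(C[...,1])<.08); X=C[g]
A=np.c_[X[:,:2],np.ones(len(X))]; w=np.ones(len(X),bool)
for i in range(6):
    f=np.linalg.lstsq(A[w],X[w,2],rcond=None)[0]; w=abs(X[:,2]-A@f)<.002
print(len(X),w.sum(),"plane z=ax+by+c",f)
Y=X[w]; e=Y[Y[:,0]>.02]
print("x max",np.percentile(Y[:,0],99.8),"y range",np.percentile(e[:,1],[.2,99.8]))
bins=[(a,e[abs(e[:,1]-a)<.004,0].max()) for a in(-.04,-.02,0,.02,.04)]
print("yaw edge",np.polyfit(*np.array(bins).T,1))
E
```

```text
33317 33251 plane z=ax+by+c [-0.00087746  0.00072368  0.03181853]
x max 0.07523599878191173 y range [-0.05457767  0.05424566]
yaw edge [-0.00138375  0.07521196]
```

```bash
python3 - <<'E'
from snap import *
q=quat(tool(RC,-1)); at=lambda h:OC+RC@np.array([.001,0,h])
manip.move_straight([.50,-.05,.27],None,max_speed=.2)
manip.move_pose(at(.13),q)
manip.move_straight(at(.043),q,max_speed=.1); manip.wait(.3)
f0=manip.sense()["wrist_force"]; h=.043
while h>.0325:
    h-=.0008; manip.move_straight(at(h),q,max_speed=.02); s=manip.sense(); df=(s["wrist_force"]-f0)@RC[:,2]
    print(round(h,4),round(float(df),2),end="; ")
    if df>4: break
print(s["time"],(s["eef_pos"]-OC)@RC)
E
```

```text
0.0422 0.13; 0.0414 -0.26; 0.0406 -1.1; 0.0398 0.54; 0.039 0.97; 0.0382 0.33; 0.0374 0.09; 0.0366 0.98; 0.0358 0.39; 0.035 10.47; 15.6167 [ 1.03855873e-03 -1.61148273e-05  3.55287562e-02]
```

```bash
python3 - <<'E'
from snap import *
q=quat(tool(RC,-1)); at=lambda h:OC+RC@np.array([.001,0,h])
manip.grip(1.0); manip.wait(.2); print(manip.sense()["finger_gap"])
manip.move_straight(at(.14),q,max_speed=.12)
s=2**-.5
manip.move_pose([.50,.20,.30],[s,s,0,0]); manip.wait(.2)
m,p,d=snap("p1"); C=(cloud(m,d)-OC)@RC
g=(green(p)>0)&(abs(C[...,2]-.004)<.008)&(abs(C[...,0])<.1)&(abs(C[...,1])<.09); X=C[g]
A=np.c_[X[:,:2],np.ones(len(X))]; f=np.linalg.lstsq(A,X[:,2],rcond=None)[0]
r=cv2.minAreaRect(X[:,:2].astype(np.float32)); print(len(X),"plane",f,"rect",r)
k=(C[...,2]>.033)&(C[...,2]<.045)&(abs(C[...,0])<.05)&(abs(C[...,1])<.04); print("sink",cv2.minAreaRect(C[k][:,:2].astype(np.float32)),np.median(C[k][:,2]))
print(manip.sense()["time"])
a,_=manip.camera("side"); cv2.imwrite("pics/pl.png",np.hstack([cv2.resize(p,(400,300)),cv2.resize(a[130:280,230:430],(400,300))]))
E
```

```text
0.9991474037626668
8069 plane [ 0.0011664  -0.00121463  0.00416011] rect ((-0.0003356635570526123, -7.038936018943787e-05), (0.10992202907800674, 0.14921799302101135), 89.7696533203125)
sink ((0.00036555901169776917, -0.0004139784723520279), (0.060311052948236465, 0.03710382804274559), 0.05495648458600044) 0.037736236156235864
19.0167
```

View pics/pl.png

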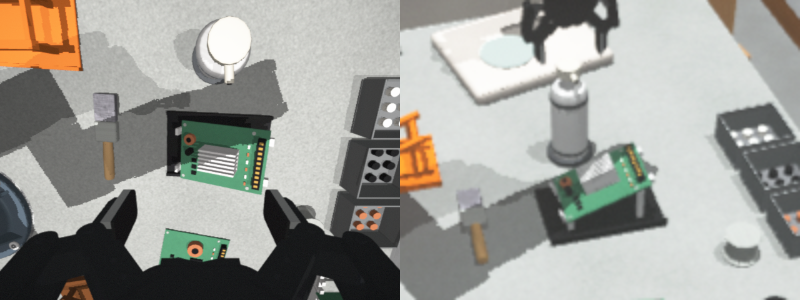

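The placing view shows the board on the rest at (224,157), strip uphill and to the right. It is flat to about 0.002 rad, centred within 0.5 mm, and near its lips. Now I'll press the cap, with the force watched.

```bash
python3 - <<'E'
from snap import *
import pickle
m,p,d=pickle.load(open("pics/p1.pkl","rb"));C=cloud(m,d);k=(C[...,2]>.190)&(C[...,2]<.203)&(abs(C[...,0]-.525)<.05)&(abs(C[...,1]-.31)<.05);X=C[k]
u=X[X[:,1]>.305]; cx,cy=(u[:,0].min()+u[:,0].max())/2,X[:,1].max()-.021; print("cap",cx,cy,np.median(X[:,2]))
assert abs(cx-.527)<.004 and abs(cy-.312)<.004
s=2**-.5;Q=[s,s,0,0]; at=lambda z:np.array([(cx+.5272)/2,(cy+.3121)/2,z+.022])
manip.move_pose(at(.25),Q); manip.grip(0.0)
manip.move_straight(at(.203),Q,max_speed=.08); manip.wait(.3)
f0=manip.sense()["wrist_force"]; z=.203
while z>.183:
    z-=.001; manip.move_straight(at(z),Q,max_speed=.02); manip.wait(.05); st=manip.sense(); df=(st["wrist_force"]-f0)[2]
    print(round(z,4),round(float(st["eef_pos"][2]-.022),4),round(float(df),1),end="; ")
    if df>12: break
manip.wait(.6); print("held",manip.sense()["wrist_force"]-f0,manip.sense()["time"])
manip.move_straight(at(.25),Q,max_speed=.06); print(manip.sense()["time"])
E
```

```text
cap 0.5274887801153302 0.3116690150649212 0.1948924050998317
0.202 0.202 -0.1; 0.201 0.2009 -0.0; 0.2 0.1999 -0.8; 0.199 0.199 0.5; 0.198 0.1979 -0.3; 0.197 0.197 0.1; 0.196 0.1962 1.9; 0.195 0.1952 2.3; 0.194 0.1941 4.0; 0.193 0.1931 3.9; 0.192 0.1921 5.5; 0.191 0.1912 6.1; 0.19 0.1903 6.1; 0.189 0.1894 7.7; 0.188 0.1885 7.3; 0.187 0.188 11.4; 0.186 0.188 18.0; held [-3.0271151  -1.36946277 18.40879997] 27.1167
28.3333
```

The cap hit its hard stop at 0.188 m (8 mm down) and was held there for 0.6 s. Last, a check of the board, cap and bystanders.

```bash
python3 - <<'E'
from snap import *
s=2**-.5
manip.move_pose([.50,.20,.32],[s,s,0,0]); manip.wait(.3)
m,p,d=snap("e1"); W=cloud(m,d); C=(W-OC)@RC
k=(W[...,2]>.17)&(W[...,2]<.21)&(np.hypot(W[...,0]-.5272,W[...,1]-.315)<.015); print("cap z",np.median(W[k][:,2]))
k=(C[...,2]>.033)&(C[...,2]<.045)&(abs(C[...,0])<.05)&(abs(C[...,1])<.04); print("sink",cv2.minAreaRect(C[k][:,:2].astype(np.float32)),np.median(C[k][:,2]))
a,_=manip.camera("scene"); cv2.imwrite("pics/end.png",a)
manip.hand_in(); print(manip.sense()["time"])
E
```

```text
cap z 0.195036319956172
sink ((0.00033453479409217834, -0.00025620125234127045), (0.03697504103183746, 0.06025751680135727), 89.7481460571289) 0.03774269271698619
the job is handed in; nothing more can be done
the job is handed in; nothing more can be done
```

The job is handed in: the heat-sink board lies flat and centred on the aluminium rest with its connector strip uphill, and the cap was pressed to its stop for 0.6 s and sprang back up; I checked both with the wrist camera beforehand, but not the bystanders' positions, and hand-in returned no verdict.

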